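# Make up two engine repair kits from bench stock

## Task

Make up the two repair kits from the stock on the bench: the piston and the green gasket carton go in the red tray, the yellow oil filter and the timing gear go in the blue tray, each part standing upright (as it stands now) on the floor of a compartment of its own, set down gently and not dropped. The green carton stands in the middle of a tightly packed row: draw it out and leave its brown neighbours standing in their places. The valve spring belongs to neither kit; leave it where it is.

Things in the scene. Friction and masses are not known exactly. Their poses are not given: they have to be found in the camera images.
- tray_red: red plastic kit tray, fixed, 94 (its x) x 168 (its y) x 18 mm high, floor and walls 4 mm thick, one divider as high as the walls making two compartments of 86 (x) x 78 (y) mm. Origin: centre of its underside; compartment centres at y = +41 and -41 mm in its frame, their floor 4 mm above the origin; z up. It lies in any of three places (the others hold the other tray and the rack)
- tray_blue: blue plastic kit tray, fixed, 94 (its x) x 168 (its y) x 18 mm high, floor and walls 4 mm thick, one divider as high as the walls making two compartments of 86 (x) x 78 (y) mm. Origin: centre of its underside; compartment centres at y = +41 and -41 mm in its frame, their floor 4 mm above the origin; z up. It lies in any of three places (the others hold the other tray and the rack)
- piston: engine piston, crown up: bright aluminium cylinder, diameter 58 mm, 50 mm high, three dark ring grooves, about 240 g, loose on the bench. Origin: centre of its underside; z up; its yaw does not matter
- oil_filter: spin-on oil filter: yellow cylinder with a white band, diameter 57 mm (at the steel rim by its foot; 56 above), 72 mm high, about 220 g, upright and loose on the bench. Origin: centre of its underside; z up; its yaw does not matter
- timing_gear: timing gear lying flat: dark steel toothed disc, 61 mm over the teeth, 12 mm thick, with a brass hub of diameter 28 mm in its middle that stands up to 46 mm above the bench (grip the hub above the disc), about 280 g, loose. Origin: centre of its underside; z up; its yaw does not matter
- carton_green: green gasket carton, white band, 60 (its x, front to back) x 38 (its y, along the row) x 130 mm high, 140 g, loose on the rack's 4 mm floor, middle of five in a row: 15 mm taller than the others, 3 mm proud front and back, 2 mm gaps. Grip its front and back faces from above and draw it straight up. Origin: centre of its underside, z up
- carton_left: brown carton with a white band, 54 (its x) x 38 (its y) x 115 mm high, about 120 g, loose, beside the green one on its +y side in a fixed steel rack 74 x 202 mm with 4 mm floor, 12 mm front lip, 40 mm back rail, open above these. To be left standing. The like carton beyond it, at the row's end, is fixed. Origin: centre of its underside; z up
- carton_right: brown carton with a white band, 54 (its x) x 38 (its y) x 115 mm high, about 120 g, loose, beside the green one on its -y side in a fixed steel rack 74 x 202 mm with 4 mm floor, 12 mm front lip, 40 mm back rail, open above these. To be left standing. The like carton beyond it, at the row's end, is fixed. Origin: centre of its underside; z up
- valve_spring: steel valve spring (rigid), diameter 35 mm, 50 mm high, upright and loose among the stock; not part of any kit, to be left where it is. Origin: centre of its underside; z up
There are look-alikes about, which are no part of the job. Leave any orange look-alike of the piston alone.

How it is judged:
At the end, for the whole second after the job is handed in: Each part in its tray, one per compartment: on the floor (under 9 mm above tray's underside), 12-70 mm from the divider's and within 35 mm of the tray's centre line, upright to 0.12 rad, at rest, released. Brown cartons within 20 mm and 0.2 rad of their start, spring within 30 mm, upright (((y of piston in the frame of tray_red between 0.012 and 0.07 m and y of carton_green in the frame of tray_red between -0.07 and -0.012 m) or (y of piston in the frame of tray_red between -0.07 and -0.012 m and y of carton_green in the frame of tray_red between 0.012 and 0.07 m)) and ((y of oil_filter in the frame of tray_blue between 0.012 and 0.07 m and y of timing_gear in the frame of tray_blue between -0.07 and -0.012 m) or (y of oil_filter in the frame of tray_blue between -0.07 and -0.012 m and y of timing_gear in the frame of tray_blue between 0.012 and 0.07 m)) and x of piston in the frame of tray_red between -0.035 and 0.035 m and z of each of piston, carton_green in the frame of tray_red below 0.009 m and angle between each of piston, carton_green, oil_filter, timing_gear's own z axis and vertical below 0.12 rad and linear speed of each of piston, carton_green, oil_filter, timing_gear below 0.03 m/s and x of carton_green in the frame of tray_red between -0.035 and 0.035 m and x of oil_filter in the frame of tray_blue between -0.035 and 0.035 m and z of each of oil_filter, timing_gear in the frame of tray_blue below 0.009 m and x of timing_gear in the frame of tray_blue between -0.035 and 0.035 m and distance of each of carton_left, carton_right from where it was at the start of the episode below 0.02 m and angle between each of carton_left, carton_right, valve_spring's own z axis and vertical below 0.2 rad and distance of valve_spring from where it was at the start of the episode below 0.03 m); the robot touches nothing.
It fails at once if a kit part is dropped or slammed into its tray (faster than 0.8 m/s close above its floor) ((linear speed of piston above 0.8 m/s and horizontal distance between piston and tray_red below 0.1 m and height (world z) of piston below 0.04 m) or (linear speed of carton_green above 0.8 m/s and horizontal distance between carton_green and tray_red below 0.1 m and height (world z) of carton_green below 0.04 m) or (linear speed of oil_filter above 0.8 m/s and horizontal distance between oil_filter and tray_blue below 0.1 m and height (world z) of oil_filter below 0.04 m) or (linear speed of timing_gear above 0.8 m/s and horizontal distance between timing_gear and tray_blue below 0.1 m and height (world z) of timing_gear below 0.04 m)).
It fails at once if a brown neighbour is pulled more than 35 mm out of its place or tipped over (distance of any of carton_left, carton_right from where it was at the start of the episode above 0.035 m or angle between any of carton_left, carton_right's own z axis and vertical above 0.4 rad).
It fails at once if the valve spring is moved more than 30 mm or tipped over (distance of valve_spring from where it was at the start of the episode above 0.03 m or angle between valve_spring's own z axis and vertical above 0.5 rad).
It also fails if it takes over 112 s, if anything falls off the work surface, if the arm or the gripper's body presses on something with over 40 N, if the wrist force passes 120 N, or if a joint passes its speed limit or range.

## Robot

A 6-joint arm with a two-finger parallel gripper is mounted at the origin on the work surface. World frame = base frame: x ahead of the robot, y to its left, z up, the work surface at z = 0. Lengths are in m, angles in rad, forces in N, time in s.
With the tool pointing down it reaches from about 0.4 to 0.825 m from the base axis. Payload 7 kg.
Tool frame: the origin (TCP) lies midway between the tips of the shut fingers; the grasp point (between the pads) lies 19 mm behind it (tcp_to_grasp is the distance from the TCP to the grasp point, in m); z points along the fingers, y is the line along which they close (so a half turn about z gives the same grasp; the last joint's range is limited). The gripper opens to 88 mm and grips with 3 to 60 N. Pads are 19 mm wide; open, the fingers measure 130 mm over their backs; the gripper's body (78 mm by 193 mm) begins 47 mm behind the grasp point.
Start: joints at [-0.925, 0.359, 0.012, 0, -1.224, -0.288], TCP at [0.236, -0.632, 0.227] pointing down, gripper open.
Joint ranges: [-3.07, 3.07], [-1.43, 2.12], [-1.02, 1.25], [-3.03, 1.67], [-3.05, -0], [-3.03, 3.03]. Speed limits (rad/s): [2.39, 2.39, 3.01, 3.14, 3.14, 3.14].

## Interface

Orientations are given as a rotation vector (axis times angle).
In Python, from workcell import * gives the robot as it stands. The module is installed in compiled form; this text tells all that it offers.
- The arm moves only by the tool jog_arm, never from a script. Its argument "targets" is a list that holds one entry, the list of rows, each a list of 7 numbers: the opening, from 0 (shut) to 1 (fully open), then the shift along the tool's x, y, z in cm, then the turn, a rotation vector about the tool's x, y, z in degrees. A call has 1 to 20 rows; each row shifts and turns the commanded pose from where the row before left it, along the tool's axes as they then stand; what a row does not reach is not made up. A row lasts 1/10 s, in which the tool goes at most 50 mm and 8.59 degrees, less where a joint would pass 70% of its speed; a pose out of reach is approached as far as the arm can. A call is refused whole if a number of a shift passes 5 or a number of a turn 8.59, either way. A call with a gripper value outside its range is refused whole. The fingers move at their own pace and stop on an object; "squeeze" is the grip in N (left out, the last holds). Time passes only in rows, so rows that do not move let the fingers close. It gives the time, the measured TCP pose, the force, the opening and the grip force at its end, in the units of the state.
- get_state(): the state, without advancing time (a new reading comes with each control period).
- read_camera(name): name is "side" or "top" or "wrist"; returns the picture (480x640x3 uint8, blue, green, red); there is no depth.
- camera_params(name): a dict with "fx", "fy", "cx", "cy" (pixels), "k1" (the pictures are not rectified: a ray, as slopes to the right and down, at radius r is drawn at 1 + k1 r^2 times it, then the intrinsics apply), "camera_from_world" (4x4, takes a point from world to camera coordinates); the wrist camera has in their place "hand_eye" (4x4, takes a point from camera to tool coordinates, whose origin is the TCP and whose axes are the flange's). Camera axes: x right, y up, looking along -z (the intrinsics and any distortion apply to the point x, -y, -z); pixel columns grow to the right and rows downward; lengths in m; the calibration is good to about 2 mm. A picture is of the moment at which its call begins: read the wrist's pose just before it. camera_params takes no time and is no camera call.
- sign_off(): hands the job in; it is judged then, once.
The state is a dict: "t": time; "qpos": joint angles; "qvel": joint speeds; "joint_torque": joint torques, N m; "ee_pos": TCP position; "tcp_rot": TCP orientation; "ft_force": force on the tool from outside, world axes, zero at the start; "torque": the same for the moment, N m; "gripper_width": opening from 0.0 (shut) to 1.0 (fully open); "gripper_force": force on a finger pad.
Only numpy, scipy, OpenCV 4.12 (cv2) and the standard library are available. Lean on these libraries where they do the work, as an engineer would, in place of code of your own. Each camera call takes 0.05 s, during which the arm holds its last target. There are 200 camera calls.

## Working session

There is one attempt and no reset: what is moved stays moved. The work goes in short steps, Python scripts to look and compute and a tool call to move; the robot and the scene stay as the last step left them, time stands still between calls to the robot, and variables do not carry over. Pictures are saved under pics/ and viewed, at most 14 in all, crops included, and the job is handed in when it is done.

Besides the shell and the picture viewer there is one more tool, called after ">>>" in YAML: its name, and indented under it one key for each argument. jog_arm: Moves the arm, as the interface text tells. Its arguments: {"type":"object","properties":{"targets":{"type":"array"},"squeeze":{"type":"number"}},"required":["targets"]}

```bash
mkdir -p pics; cat > h.py <<'E'
from workcell import *
import numpy as np, cv2
from scipy.spatial.transform import Rotation as R
def ray(name,u,v,st=None):
    p=camera_params(name); a=np.array([(u-p['cx'])/p['fx'],(v-p['cy'])/p['fy']]); s=a.copy()
    for _ in range(20): s=a/(1+p['k1']*(s@s))
    d=np.array([s[0],-s[1],-1.])
    if name=='wrist':
        H=np.array(p['hand_eye']); T=np.eye(4); T[:3,:3]=R.from_rotvec(st['tcp_rot']).as_matrix(); T[:3,3]=st['ee_pos']; C=T@H
    else: C=np.linalg.inv(np.array(p['camera_from_world']))
    return C[:3,3],C[:3,:3]@d
def onz(name,u,v,z,st=None):
    o,d=ray(name,u,v,st); return o+d*(z-o[2])/d[2]
E
python3 - <<'E'
from h import *
s=get_state();print(s)
for n in('top','side','wrist'):
    cv2.imwrite(f'pics/{n}0.png',read_camera(n)); print(n,camera_params(n))
E
```

```text
{'t': 0.0, 'qpos': array([-9.24921053e-01,  3.59362509e-01,  1.10474765e-02, -3.54113344e-04,
       -1.22408490e+00, -2.88122186e-01]), 'qvel': array([ 0.00019307, -0.00099391,  0.00138894,  0.0003624 ,  0.00139722,
        0.00128417]), 'joint_torque': array([ 5.94085723e-04, -5.82719815e+01,  2.93070334e+01,  6.99805006e+00,
        6.90027126e-03, -1.55395710e-04]), 'ee_pos': array([ 0.23618155, -0.63180568,  0.22563278]), 'tcp_rot': array([ 5.58703100e-01, -3.09108088e+00, -2.48433735e-03]), 'ft_force': array([-0.30308644, -0.42235567,  1.24235228]), 'torque': array([ 0.00638289, -0.02235735,  0.00337649]), 'gripper_force': 0.0, 'gripper_width': 1.00349951732659}
top {'fx': 502.70290126735944, 'fy': 502.70290126735944, 'cx': 324.2959437104823, 'cy': 242.10305375222714, 'k1': -0.00038076701124766497, 'camera_from_world': array([[ 0.01826309, -0.99941168,  0.02903034,  0.00940976],
       [ 0.99767772,  0.02012156,  0.06507135, -0.484341  ],
       [-0.0656172 ,  0.02777452,  0.99745825, -1.00115568],
       [ 0.        ,  0.        ,  0.        ,  1.        ]])}
side {'fx': 519.5
[... 177 characters left out ...]
0375116, -0.48137755],
       [ 0.05516374,  0.4546724 ,  0.8889488 , -0.09766006],
       [-0.0989336 , -0.88343431,  0.45799122, -0.89256915],
       [ 0.        ,  0.        ,  0.        ,  1.        ]])}
wrist {'fx': 413.06100218147475, 'fy': 413.06100218147475, 'cx': 320.41834488573966, 'cy': 246.88332325493624, 'k1': -0.03710807652373606, 'hand_eye': array([[-5.20862313e-04,  9.55255332e-01,  2.95781978e-01,
         8.05053858e-02],
       [ 9.99999327e-01,  1.90987580e-04,  1.14415375e-03,
        -4.45050349e-04],
       [ 1.03646828e-03,  2.95782375e-01, -9.55254789e-01,
        -1.57501596e-01],
       [ 0.00000000e+00,  0.00000000e+00,  0.00000000e+00,
         1.00000000e+00]])}
```

View pics/top0.png

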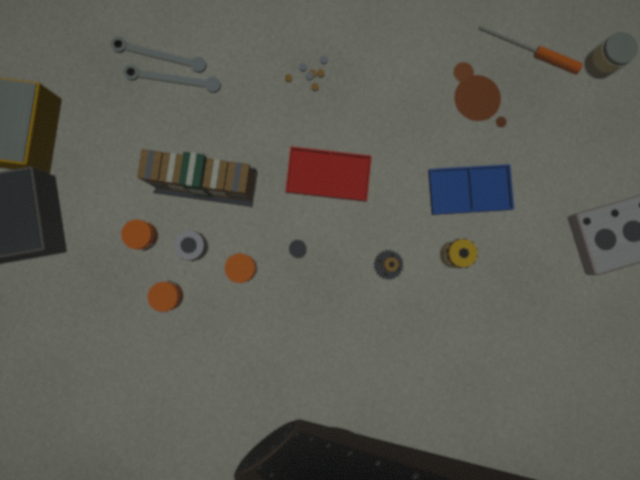

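View pics/side0.png

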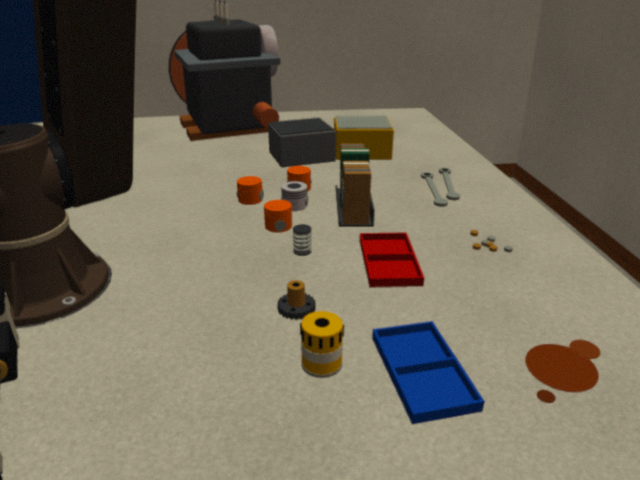

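Top view: green carton (193,170), red tray (328,174), blue tray (471,190), spring (297,248), gear (389,264), filter (461,253). Candidates for the piston are grey (190,245) and orange (139,235), (240,268) and (164,296). The grey one fits "bright aluminium", and I'll confirm it in an enlarged crop.

```bash
python3 - <<'E'
from h import *
im=cv2.imread('pics/top0.png'); sd=cv2.imread('pics/side0.png')
big=lambda c:cv2.resize(c,(400,400),interpolation=cv2.INTER_CUBIC)
a=big(im[215:315,120:220]); b=big(sd[160:260,240:340])
c=big(im[130:230,135:235]); d=big(im[220:300,420:500])
m=np.hstack([a,b]);cv2.imwrite('pics/c1.png',np.clip(m*1.4,0,255).astype(np.uint8))
cv2.imwrite('pics/c2.png',np.clip(np.hstack([c,d])*2.,0,255).astype(np.uint8))
hsv=cv2.cvtColor(im,cv2.COLOR_BGR2HSV)
def comp(lo,hi,box,nm,z):
    m=cv2.inRange(hsv,lo,hi); k=np.zeros_like(m);x0,y0,x1,y1=box;k[y0:y1,x0:x1]=m[y0:y1,x0:x1]
    c=max(cv2.findContours(k,0,2)[0],key=cv2.contourArea); r=cv2.minAreaRect(c)
    bp=cv2.boxPoints(r); w=np.array([onz('top',*p,z) for p in bp])
    e=w[1]-w[0];f=w[2]-w[1]
    print(nm,'px',np.round(r[0],1),'ctr',np.round(w.mean(0),4),'sides',np.round([np.hypot(*e[:2]),np.hypot(*f[:2])],3),'yaw',np.round(np.degrees([np.arctan2(e[1],e[0]),np.arctan2(f[1],f[0])]),1))
comp((0,150,80),(8,255,255),(270,130,390,220),'red',.018)
comp((170,150,60),(180,255,255),(270,130,390,220),'red2',.018)
comp((105,130,60),(125,255,255),(410,150,530,230),'blue',.018)
comp((60,60,20),(90,255,255),(170,140,220,200),'green',.134)
comp((20,120,90),(35,255,255),(430,225,490,280),'filter',.072)
comp((8,100,60),(28,255,255),(370,245,410,285),'hub',.046)
for n,u,v,z in[('piston',190,245,.05),('spring',297.5,248,.05),('gear',389,264,.012)]:print(n,onz('top',u,v,z).round(4))
print(hsv[174,328],hsv[190,450],hsv[170,200],hsv[245,178],hsv[220,200])
E
```

```text
red px [328.2 173.6] ctr [0.624  0.0132 0.018 ] sides [0.091 0.164] yaw [ -5.1 -95.2]Traceback (most recent call last):
  File "<stdin>", line 16, in <module>
  File "<stdin>", line 11, in comp
ValueError: max() iterable argument is empty
```

View pics/c1.png

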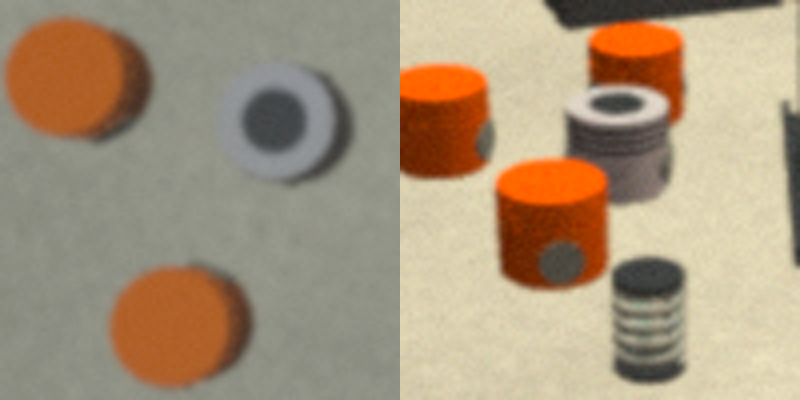

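View pics/c2.png

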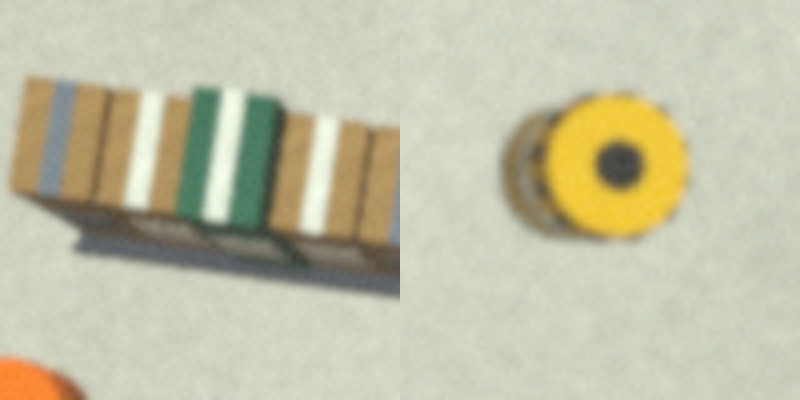

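The crop confirms the grey piston with ring grooves: its top centre is at (189,245.5) in the top view, and its neighbours are the orange dummies. The green carton's top has corners near (184,152), (205,154), (202,187) and (180,184). The filter's top centre is at (463.4,253.2).

```bash
python3 - <<'E'
from h import *
im=cv2.imread('pics/top0.png')
hsv=cv2.cvtColor(im,cv2.COLOR_BGR2HSV)
def comp(lo,hi,box,nm,z):
    m=cv2.inRange(hsv,lo,hi); k=np.zeros_like(m);x0,y0,x1,y1=box;k[y0:y1,x0:x1]=m[y0:y1,x0:x1]
    c=max(cv2.findContours(k,0,2)[0],key=cv2.contourArea); r=cv2.minAreaRect(c)
    bp=cv2.boxPoints(r); w=np.array([onz('top',*p,z) for p in bp])
    e=w[1]-w[0];f=w[2]-w[1]
    print(nm,'px',np.round(r[0],1),'ctr',np.round(w.mean(0),4),'sides',np.round([np.hypot(*e[:2]),np.hypot(*f[:2])],3),'yaw',np.round(np.degrees([np.arctan2(e[1],e[0]),np.arctan2(f[1],f[0])]),1))
comp((105,130,60),(125,255,255),(410,150,530,230),'blue',.018)
comp((15,100,60),(35,255,255),(448,225,490,280),'filter',.072)
comp((8,90,50),(28,255,255),(370,245,410,285),'hub',.046)
w=np.array([onz('top',135+a/4,130+b/4,.134) for a,b in[(197,88),(281,97),(267,228),(179,218)]])
print('green',w.mean(0),[np.linalg.norm(w[i]-w[i-1]).round(3) for i in range(4)],np.degrees(np.arctan2(*(w[0]-w[3]+w[1]-w[2])[1::-1])),np.degrees(np.arctan2(*(w[0]-w[1]+w[3]-w[2])[1::-1])))
for n,u,v,z in[('piston',189,245.5,.05),('spring',297.5,248,.05),('gear',389,264,.012),('filter',463.4,253.2,.072),('o1',139,235,.05),('o2',240,268,.05),('o3',164,296,.05)]:print(n,onz('top',u,v,z).round(4))
E
```

```text
blue px [470.8 189. ] ctr [ 0.5991 -0.2798  0.018 ] sides [0.167 0.091] yaw [ -85.2 -177. ]
filter px [462.5 253. ] ctr [ 0.4648 -0.2459  0.072 ] sides [0.056 0.054] yaw [-88.8 179.9]
hub px [390.  263.5] ctr [ 0.4426 -0.1103  0.046 ] sides [0.028 0.026] yaw [ -88.9 -179.5]
green [0.60192095 0.25988739 0.134     ] [np.float64(0.059), np.float64(0.038), np.float64(0.06), np.float64(0.039)] -4.851173856588394 84.98325901724657
piston [0.4699 0.2818 0.05  ]
spring [0.4692 0.0717 0.05  ]
gear [ 0.4424 -0.1137  0.012 ]
filter [ 0.4644 -0.2477  0.072 ]
o1 [0.4883 0.3786 0.05  ]
o2 [0.4282 0.1822 0.05  ]
o3 [0.3717 0.3261 0.05  ]
```

>>> jog_arm:
  targets:
    - [[1,0,0,0,0,0,-8.59],[1,0,0,0,0,0,-8.59],[1,0,0,0,0,0,-8.59],[1,0,0,0,0,0,-8.59],[1,0,0,0,0,0,-8.59],[1,0,0,0,0,0,-8.59],[1,0,0,0,0,0,-8.59],[1,0,0,0,0,0,-8.59],[1,0,0,0,0,0,-0.78],[1,0,0,0,0,0,0],[1,0,0,0,0,0,0]]

```text
t: 1.25
ee_pos: [0.2363, -0.6322, 0.2264]
tcp_rot: [-2.218, 2.225, 0.0]
ft_force: [0.1, 0.1, -1.6]
gripper_width: 0.998
gripper_force: 0.0
```

>>> jog_arm:
  targets:
    - [[1,-2,-1.15,0,0,0,0],[1,-3.5,-2.1,0,0,0,0],[1,-3.5,-2.1,0,0,0,0],[1,-3.5,-2.1,0,0,0,0],[1,-3.5,-2.1,0,0,0,0],[1,-3.5,-2.1,0,0,0,0],[1,-3.5,-2.1,0,0,0,0],[1,-3.5,-2.1,0,0,0,0],[1,-3.5,-2.1,0,0,0,0],[1,-3.5,-2.1,0,0,0,0],[1,-3,-1.8,0,0,0,0],[1,-2,-1,0,0,0,0],[1,0,0,0,0,0,0],[1,0,0,0,0,0,0],[1,0,0,0,0,0,0]]

```text
t: 2.75
ee_pos: [0.4646, -0.2476, 0.2266]
tcp_rot: [2.22, -2.223, 0.0]
ft_force: [-0.5, -0.2, -0.7]
gripper_width: 1.0
gripper_force: 0.0
```

```bash
python3 - <<'E'
from h import *
s=get_state(); im=read_camera('wrist'); cv2.imwrite('pics/w1.png',im)
hsv=cv2.cvtColor(im,cv2.COLOR_BGR2HSV); m=cv2.inRange(hsv,(15,120,70),(35,255,255))
for c in cv2.findContours(m,0,2)[0]:
    if cv2.contourArea(c)>300:
        (u,v),(a,b),t=cv2.minAreaRect(c); print(u,v,a,b,onz('wrist',u,v,.072,s))
E
```

```text
537.9837646484375 367.76385498046875 69.6510238647461 32.79225540161133 [ 0.27324821 -0.12049469  0.072     ]
316.800048828125 222.9000244140625 69.31810760498047 68.87089538574219 [ 0.46754193 -0.25168107  0.072     ]
```

View pics/w1.png

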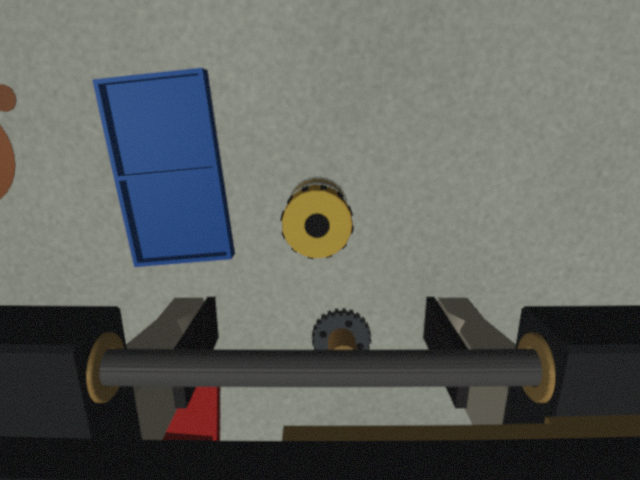

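The wrist view shows the filter centred at (317,223), at about (0.467,-0.250), with the blue tray to its left. Next I descend and grip it.

>>> jog_arm:
  targets:
    - [[1,0.2,-0.1,3,0,0,0],[1,0,0,4,0,0,0],[1,0,0,4,0,0,0],[1,0,0,3.7,0,0,0],[1,0,0,3,0,0,0],[1,0,0,2,0,0,0],[1,0,0,0,0,0,0],[1,0,0,0,0,0,0],[0.5,0,0,0,0,0,0],[0.5,0,0,0,0,0,0],[0.5,0,0,0,0,0,0],[0.5,0,0,0,0,0,0],[0.5,0,0,0,0,0,0],[0.5,0,0,0,0,0,0]]
  squeeze: 25

```text
t: 4.2
ee_pos: [0.4667, -0.2493, 0.0302]
tcp_rot: [-2.221, 2.22, -0.002]
ft_force: [1.4, 0.2, 4.7]
gripper_width: 0.632
gripper_force: 25.0
```

>>> jog_arm:
  targets:
    - [[0.5,0,0,-1,0,0,0],[0.5,0,0,-3,0,0,0],[0.5,0,0,-3,0,0,0],[0.5,0.6,-1,0,0,0,0],[0.5,1.3,-2.5,0,0,0,0],[0.5,1.3,-2.5,0,0,0,0],[0.5,1.3,-2.5,0,0,0,0],[0.5,1.3,-2.5,0,0,0,0],[0.5,1.3,-2.5,0,0,0,0],[0.5,0,0,0,0,0,0],[0.5,0,0,1.5,0,0,0],[0.5,0,0,2,0,0,0],[0.5,0,0,1.5,0,0,0],[0.5,0,0,0.5,0,0,0],[0.5,0,0,0.4,0,0,0],[0.5,0,0,0.3,0,0,0],[0.5,0,0,0.2,0,0,0],[0.5,0,0,0,0,0,0],[0.5,0,0,0,0,0,0]]

```text
t: 6.1
ee_pos: [0.6011, -0.3203, 0.0361]
tcp_rot: [-2.221, 2.221, -0.001]
ft_force: [0.1, -0.3, -2.2]
gripper_width: 0.635
gripper_force: 25.0
```

>>> jog_arm:
  targets:
    - [[0.5,0,0,0.1,0,0,0],[0.5,0,0,0.1,0,0,0],[0.5,0,0,0,0,0,0]]

```text
t: 6.4
ee_pos: [0.6011, -0.3203, 0.0343]
tcp_rot: [-2.222, 2.221, -0.001]
ft_force: [-1.7, 0.9, 3.1]
gripper_width: 0.635
gripper_force: 25.0
```

>>> jog_arm:
  targets:
    - [[0.8,0,0,0,0,0,0],[0.85,0,0,0,0,0,0],[0.9,0,0,0,0,0,0],[1,0,0,-1,0,0,0],[1,0,0,-3,0,0,0],[1,0,0,-4,0,0,0],[1,0,0,-4,0,0,0],[1,0,0,-3,0,0,0],[1,-2,1.5,0,0,0,0],[1,-3.5,2.7,0,0,0,0],[1,-3.5,2.7,0,0,0,0],[1,-3.5,2.7,0,0,0,0],[1,-3.5,2.7,0,0,0,0],[1,-3,2.2,0,0,0,0],[1,-1.8,1.4,0,0,0,0],[1,0,0,0,0,0,0],[1,0,0,0,0,0,0]]

```text
t: 8.1
ee_pos: [0.4423, -0.1119, 0.1847]
tcp_rot: [-2.222, 2.218, -0.002]
ft_force: [-0.4, 0.2, 1.5]
gripper_width: 0.996
gripper_force: 0.0
```

```bash
python3 - <<'E'
from h import *
s=get_state(); im=read_camera('wrist'); cv2.imwrite('pics/w2.png',im); print(s['ee_pos'],s['tcp_rot'])
hsv=cv2.cvtColor(im,cv2.COLOR_BGR2HSV)
for n,lo,hi,z in(('hub',(8,90,50),(25,255,255),.046),('yel',(20,120,70),(35,255,255),.076),('blue',(105,130,40),(125,255,255),.018)):
  for c in cv2.findContours(cv2.inRange(hsv,lo,hi),0,2)[0]:
    if cv2.contourArea(c)>300:
        (u,v),(a,b),t=cv2.minAreaRect(c); print(n,round(u),round(v),round(a),round(b),onz('wrist',u,v,z,s))
E
```

```text
[ 0.44228372 -0.11191143  0.18469426] [-2.22208109  2.21846886 -0.0023235 ]
hub 349 432 13 132 [0.41741618 0.06918181 0.046     ]
hub 103 368 33 69 [0.62538209 0.00555388 0.046     ]
hub 538 367 71 34 [0.26128027 0.0036242  0.046     ]
hub 319 226 43 36 [ 0.44377291 -0.11784338  0.046     ]
yel 320 229 33 35 [ 0.44318509 -0.12271406  0.076     ]
blue 109 52 120 140 [ 0.59704094 -0.24103716  0.018     ]
```

View pics/w2.png

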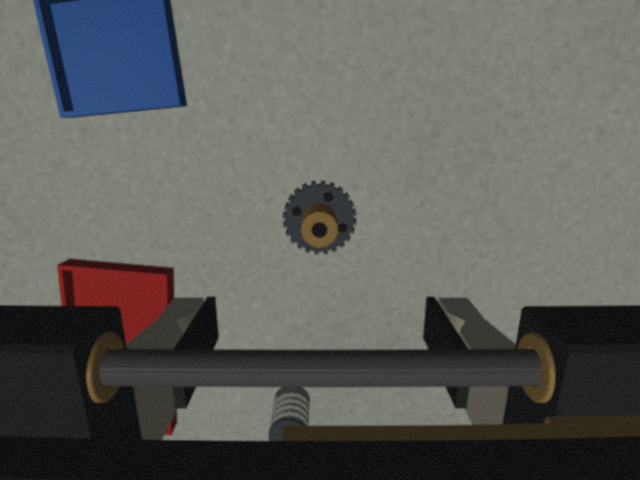

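The hub's top is at (320,230) in the wrist view, centred under the gripper within 2 mm. I descend and grip it.

>>> jog_arm:
  targets:
    - [[1,0.2,-0.1,3,0,0,0],[1,0,0,4,0,0,0],[1,0,0,4,0,0,0],[0.7,0,0,3,0,0,0],[0.7,0,0,1.7,0,0,0],[0.7,0,0,1,0,0,0],[0.6,0,0,0,0,0,0],[0.2,0,0,0,0,0,0],[0.15,0,0,0,0,0,0],[0.15,0,0,0,0,0,0],[0.15,0,0,0,0,0,0],[0.15,0,0,0,0,0,0],[0.15,0,0,0,0,0,0],[0.15,0,0,0,0,0,0],[0.15,0,0,0,0,0,0]]
  squeeze: 30

```text
t: 9.65
ee_pos: [0.4435, -0.1141, 0.0172]
tcp_rot: [-2.221, 2.22, -0.001]
ft_force: [-0.7, 0.9, 7.0]
gripper_width: 0.314
gripper_force: 30.0
```

>>> jog_arm:
  targets:
    - [[0.15,0,0,-1,0,0,0],[0.15,0,0,-3,0,0,0],[0.15,0,0,-3,0,0,0],[0.15,0,0,-2,0,0,0],[0.15,1,-1.3,0,0,0,0],[0.15,2.3,-2.8,0,0,0,0],[0.15,2.3,-2.8,0,0,0,0],[0.15,2.3,-2.8,0,0,0,0],[0.15,2.3,-2.8,0,0,0,0],[0.15,2.3,-2.8,0,0,0,0],[0.15,0,0,1,0,0,0],[0.15,0,0,2.5,0,0,0],[0.15,0,0,2.5,0,0,0],[0.15,0,0,1.2,0,0,0],[0.15,0,0,0.5,0,0,0],[0.15,0,0,0.4,0,0,0],[0.15,0,0,0.2,0,0,0],[0.15,0,0,0,0,0,0],[0.15,0,0,0,0,0,0]]

```text
t: 11.55
ee_pos: [0.5963, -0.2393, 0.0244]
tcp_rot: [-2.221, 2.221, -0.002]
ft_force: [-1.0, 0.7, -2.7]
gripper_width: 0.309
gripper_force: 30.0
```

>>> jog_arm:
  targets:
    - [[0.15,0,0,0.1,0,0,0],[0.15,0,0,0.1,0,0,0],[0.15,0,0,0,0,0,0]]

```text
t: 11.85
ee_pos: [0.5958, -0.2392, 0.0215]
tcp_rot: [-2.221, 2.221, 0.0]
ft_force: [0.2, 0.8, -3.2]
gripper_width: 0.313
gripper_force: 30.0
```

>>> jog_arm:
  targets:
    - [[0.15,0,0,0.1,0,0,0],[0.15,0,0,0,0,0,0]]

```text
t: 12.05
ee_pos: [0.5959, -0.2393, 0.0213]
tcp_rot: [2.222, -2.221, 0.0]
ft_force: [-2.9, 1.4, 4.1]
gripper_width: 0.314
gripper_force: 30.0
```

>>> jog_arm:
  targets:
    - [[0.5,0,0,0,0,0,0],[0.6,0,0,0,0,0,0],[0.7,0,0,0,0,0,0],[0.7,0,0,-1,0,0,0],[0.7,0,0,-3,0,0,0],[0.7,0,0,-4,0,0,0],[1,0,0,-4,0,0,0],[1,0,0,-4,0,0,0],[1,0,0,-3,0,0,0],[1,-1.5,0.4,0,0,0,0],[1,-3.5,0.85,0,0,0,0],[1,-3.5,0.85,0,0,0,0],[1,-3.5,0.85,0,0,0,0],[1,-3.5,0.85,0,0,0,0],[1,-3.5,0.85,0,0,0,0],[1,-3.5,0.85,0,0,0,0],[1,-3.5,0.85,0,0,0,0],[1,-3.5,0.85,0,0,0,0],[1,-3.5,0.85,0,0,0,0],[1,-3.5,0.85,0,0,0,0]]

```text
t: 14.05
ee_pos: [0.506, 0.1272, 0.2108]
tcp_rot: [-2.221, 2.221, -0.0]
ft_force: [-0.3, -0.7, -0.2]
gripper_width: 1.001
gripper_force: 0.0
```

>>> jog_arm:
  targets:
    - [[1,-3.5,0.85,0,0,0,0],[1,-3.5,0.85,0,0,0,0],[1,-3.5,0.85,0,0,0,0],[1,-3.5,0.85,0,0,0,0],[1,-1.6,0.3,0,0,0,0],[1,0,0,0,0,0,8.59],[1,0,0,0,0,0,8.59],[1,0,0,0,0,0,8.59],[1,0,0,0,0,0,8.59],[1,0,0,0,0,0,8.59],[1,0,0,0,0,0,8.59],[1,0,0,0,0,0,8.59],[1,0,0,0,0,0,8.59],[1,0,0,0,0,0,1.28],[1,0,0,0,0,0,0],[1,0,0,0,0,0,0]]

```text
t: 15.65
ee_pos: [0.4698, 0.2816, 0.2106]
tcp_rot: [0.551, -3.093, -0.0]
ft_force: [-0.2, 0.0, -0.7]
gripper_width: 1.0
gripper_force: 0.0
```

```bash
python3 - <<'E'
from h import *
s=get_state(); im=read_camera('wrist'); t=read_camera('top'); cv2.imwrite('pics/w3.png',np.hstack([cv2.resize(im,(400,300)),cv2.resize(t,(400,300))])); cv2.imwrite('pics/w3f.png',im);print(s['ee_pos'],s['tcp_rot'],s['qpos'])
g=cv2.medianBlur(cv2.cvtColor(im,cv2.COLOR_BGR2GRAY),5)
for c in cv2.HoughCircles(g,cv2.HOUGH_GRADIENT,1,25,param1=60,param2=22,minRadius=15,maxRadius=50)[0][:10]: print(c.round(),onz('wrist',c[0],c[1],.05,s).round(4),im[int(c[1])%480,int(c[0]-c[2]*.75)%640])
E
```

```text
[0.46982728 0.2816067  0.21059519] [ 5.50502742e-01 -3.09296820e+00 -4.19695700e-05] [ 8.97679045e-01  1.61517953e-01 -2.93945561e-01 -3.39090009e-05
 -1.11532698e+00 -2.11617897e+00]
[420. 124.  42.] [0.3715 0.3237 0.05  ] [ 36  73 133]
[320. 228.  20.] [0.4726 0.2818 0.05  ] [66 60 57]
[416. 272.  31.] [0.4807 0.3682 0.05  ] [25 54 97]
[218. 132.  40.] [0.4289 0.184  0.05  ] [ 45  90 162]
[ 58. 130.  22.] [0.4688 0.0698 0.05  ] [64 62 58]
[ 92. 134.  22.] [0.4625 0.0943 0.05  ] [59 56 54]
```

View pics/w3.png

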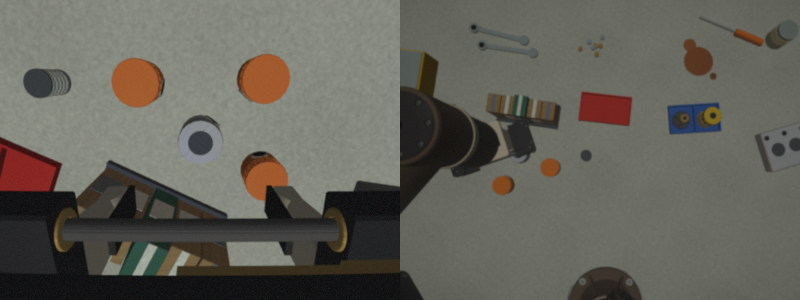

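Blue tray: gear and filter are standing in their own compartments. The piston sits at (320,228) in the wrist view, within 2 mm of centre. I descend and grip it.

>>> jog_arm:
  targets:
    - [[1,-0.15,0,3,0,0,0],[1,0,0,4,0,0,0],[1,0,0,4,0,0,0],[1,0,0,4,0,0,0],[1,0,0,2.5,0,0,0],[1,0,0,1.4,0,0,0],[1,0,0,0,0,0,0],[1,0,0,0,0,0,0],[0.5,0,0,0,0,0,0],[0.5,0,0,0,0,0,0],[0.5,0,0,0,0,0,0],[0.5,0,0,0,0,0,0],[0.5,0,0,0,0,0,0],[0.5,0,0,0,0,0,0]]
  squeeze: 30

```text
t: 17.15
ee_pos: [0.4714, 0.2824, 0.022]
tcp_rot: [-0.546, 3.093, 0.0]
ft_force: [-1.1, -1.1, 4.9]
gripper_width: 0.655
gripper_force: 30.0
```

>>> jog_arm:
  targets:
    - [[0.5,0,0,-1,0,0,0],[0.5,0,0,-3,0,0,0],[0.5,0,0,-4,0,0,0],[0.5,0,0,-4,0,0,0],[0.5,0,0,-4,0,0,0],[0.5,0,0,-3,0,0,0],[0.5,0,0,0,0,0,-5],[0.5,0,0,0,0,0,-8],[0.5,0,0,0,0,0,-8],[0.5,0,0,0,0,0,-8],[0.5,0,0,0,0,0,-8],[0.5,0,0,0,0,0,-8],[0.5,0,0,0,0,0,-8],[0.5,0,0,0,0,0,-8],[0.5,0,0,0,0,0,-4],[0.5,0,0,0,0,0,0]]

```text
t: 18.75
ee_pos: [0.4709, 0.282, 0.2116]
tcp_rot: [2.123, -2.315, -0.0]
ft_force: [-1.0, -0.5, -2.7]
gripper_width: 0.651
gripper_force: 30.0
```

>>> jog_arm:
  targets:
    - [[0.5,1.6,-0.9,0,0,0,0],[0.5,3,-1.8,0,0,0,0],[0.5,3,-1.8,0,0,0,0],[0.5,3,-1.8,0,0,0,0],[0.5,3,-1.8,0,0,0,0],[0.5,3,-1.8,0,0,0,0],[0.5,3,-1.8,0,0,0,0],[0.5,3,-1.8,0,0,0,0],[0.5,3,-1.8,0,0,0,0],[0.5,2.5,-1.4,0,0,0,0],[0.5,1.5,-0.8,0,0,0,0],[0.5,0,0,2,0,0,0],[0.5,0,0,4,0,0,0],[0.5,0,0,4,0,0,0],[0.5,0,0,4,0,0,0],[0.5,0,0,2,0,0,0],[0.5,0,0,1,0,0,0],[0.5,0,0,0.6,0,0,0],[0.5,0,0,0,0,0,0],[0.5,0,0,0,0,0,0]]

```text
t: 20.75
ee_pos: [0.6207, -0.0276, 0.0369]
tcp_rot: [-2.121, 2.315, -0.002]
ft_force: [-0.4, 0.9, -2.5]
gripper_width: 0.657
gripper_force: 30.0
```

>>> jog_arm:
  targets:
    - [[0.5,0,0,0.4,0,0,0],[0.5,0,0,0.3,0,0,0],[0.5,0,0,0.2,0,0,0],[0.5,0,0,0.1,0,0,0],[0.5,0,0,0.1,0,0,0],[0.5,0,0,0,0,0,0]]

```text
t: 21.35
ee_pos: [0.6197, -0.0279, 0.026]
tcp_rot: [-2.123, 2.316, -0.001]
ft_force: [-5.0, 1.4, 10.9]
gripper_width: 0.656
gripper_force: 30.0
```

>>> jog_arm:
  targets:
    - [[0.8,0,0,0,0,0,0],[0.85,0,0,0,0,0,0],[0.9,0,0,0,0,0,0],[1,0,0,-1,0,0,0],[1,0,0,-3,0,0,0],[1,0,0,-4,0,0,0],[1,0,0,-4,0,0,0],[1,0,0,-4,0,0,0],[1,0,0,-4,0,0,0],[1,0,0,-2,0,0,0],[1,-2,0.3,0,0,0,0],[1,-3.5,0.5,0,0,0,0],[1,-3.5,0.5,0,0,0,0],[1,-3.5,0.5,0,0,0,0],[1,-3.5,0.5,0,0,0,0],[1,-3.5,0.5,0,0,0,0],[1,-3.5,0.5,0,0,0,0],[1,-3.5,0.6,0,0,0,0],[1,-2,0.4,0,0,0,0],[1,0,0,0,0,0,0]]

```text
t: 23.35
ee_pos: [0.6014, 0.2621, 0.2446]
tcp_rot: [2.125, -2.313, -0.0]
ft_force: [-0.4, 0.1, 0.3]
gripper_width: 0.999
gripper_force: 0.0
```

```bash
python3 - <<'E'
from h import *
s=get_state(); im=read_camera('wrist'); cv2.imwrite('pics/w4.png',im);print(s['ee_pos'],s['tcp_rot'])
hsv=cv2.cvtColor(im,cv2.COLOR_BGR2HSV)
m=cv2.inRange(hsv,(60,60,20),(90,255,255))
for c in cv2.findContours(m,0,2)[0]:
    if cv2.contourArea(c)>150:
        r=cv2.minAreaRect(c); print(np.round(r[0]),np.round(r[1]),r[2],cv2.boundingRect(c),onz('wrist',*r[0],.134,s).round(4))
E
```

```text
[0.60140782 0.26213541 0.24461855] [ 2.12543747e+00 -2.31346035e+00 -6.51709846e-05]
[315. 261.] [84. 17.] 1.5481576919555664 (273, 252, 85, 19) [0.6063 0.2736 0.134 ]
[316. 223.] [87. 26.] 1.9749339818954468 (272, 209, 88, 29) [0.6035 0.2474 0.134 ]
```

View pics/w4.png

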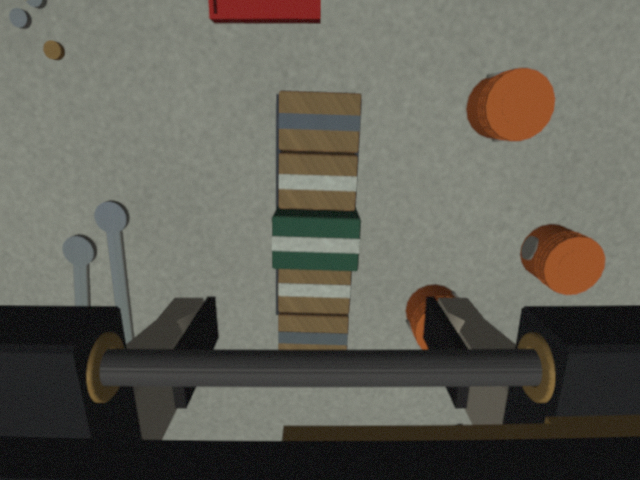

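The row's green carton has its white band centred at (316,244). I check its yaw from the band edges.

```bash
python3 - <<'E'
from h import *
s=get_state(); im=cv2.imread('pics/w4.png');hsv=cv2.cvtColor(im,cv2.COLOR_BGR2HSV)
m=cv2.inRange(hsv,(60,60,20),(90,255,255))
up=[];lo=[];bot=[]
for u in range(278,354):
    r=np.flatnonzero(m[205:275,u])+205; g=np.diff(r); i=g.argmax()
    up.append((u,r[i]));lo.append((u,r[i+1]));bot.append((u,r[-1]))
for e in(up,lo,bot):
    w=np.array([onz('wrist',*p,.134,s) for p in e]);k=np.polyfit(w[:,0],w[:,1],1);print(np.degrees(np.arctan(k[0])),np.polyval(k,.603))
print(onz('wrist',272,244,.134,s),onz('wrist',360,244,.134,s))
E
```

```text
-6.768534291761891 0.25486297999686935
-6.7824358343516895 0.26713493646285746
-6.810382550493752 0.27826905324535883
[0.63434656 0.25787203 0.134     ] [0.57488194 0.26296542 0.134     ]
```

>>> jog_arm:
  targets:
    - [[1,0.15,-0.25,3,0,0,1.4],[1,0,0,4,0,0,0],[1,0,0,3,0,0,0],[1,0,0,3,0,0,0],[1,0,0,1.9,0,0,0],[1,0,0,1,0,0,0],[1,0,0,0,0,0,0],[1,0,0,0,0,0,0],[0.8,0,0,0,0,0,0],[0.75,0,0,0,0,0,0],[0.7,0,0,0,0,0,0],[0.65,0,0,0,0,0,0],[0.6,0,0,0,0,0,0],[0.55,0,0,0,0,0,0],[0.5,0,0,0,0,0,0],[0.5,0,0,0,0,0,0]]
  squeeze: 20

```text
t: 25.0
ee_pos: [0.6043, 0.2582, 0.086]
tcp_rot: [-2.094, 2.341, -0.0]
ft_force: [-0.8, -0.5, 4.9]
gripper_width: 0.687
gripper_force: 20.0
```

>>> jog_arm:
  targets:
    - [[0.5,0,0,-0.5,0,0,0],[0.5,0,0,-1,0,0,0],[0.5,0,0,-1,0,0,0],[0.5,0,0,-1,0,0,0],[0.5,0,0,-1,0,0,0],[0.5,0,0,-1,0,0,0],[0.5,0,0,-1,0,0,0],[0.5,0,0,-1,0,0,0],[0.5,0,0,-1,0,0,0],[0.5,0,0,-1,0,0,0],[0.5,0,0,-1,0,0,0],[0.5,0,0,-1,0,0,0],[0.5,0,0,-1,0,0,0],[0.5,0,0,-1,0,0,0],[0.5,0,0,-1,0,0,0],[0.5,0,0,-1,0,0,0],[0.5,0,0,-0.5,0,0,0],[0.5,0,0,0,0,0,0]]
  squeeze: 30

```text
t: 26.8
ee_pos: [0.6045, 0.2583, 0.2466]
tcp_rot: [-2.093, 2.341, -0.0]
ft_force: [0.5, -0.8, -2.3]
gripper_width: 0.682
gripper_force: 30.0
```

```bash
python3 - <<'E'
from h import *
a=read_camera('side'); b=read_camera('wrist')
a=cv2.resize(a[100:300,240:460],(440,400));cv2.imwrite('pics/s5.png',np.hstack([a,cv2.resize(b,(360,400))]))
E
```

```text
(no output)
```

View pics/s5.png

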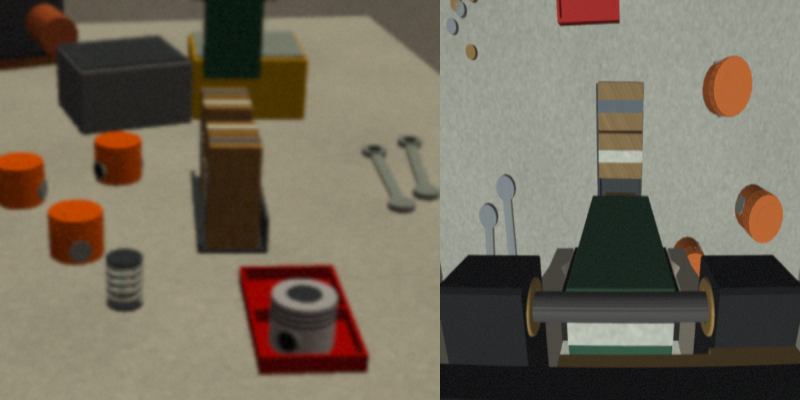

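The green carton is out, both brown neighbours are standing, and the piston is upright in the red tray's near compartment. Next I carry the carton to the other one.

>>> jog_arm:
  targets:
    - [[0.5,1,-0.2,0,0,0,0],[0.5,2,-0.5,0,0,0,0],[0.5,2.5,-0.6,0,0,0,0],[0.5,2.5,-0.6,0,0,0,0],[0.5,2.5,-0.6,0,0,0,0],[0.5,2.5,-0.6,0,0,0,0],[0.5,2.5,-0.6,0,0,0,0],[0.5,2.5,-0.5,0,0,0,0],[0.5,1.5,-0.3,0,0,0,0],[0.5,0.5,-0.1,0,0,0,0],[0.5,0,0,0,0,0,0],[0.5,0,0,2,0,0,0],[0.5,0,0,3,0,0,0],[0.5,0,0,3,0,0,0],[0.5,0,0,3,0,0,0],[0.5,0,0,2,0,0,0],[0.5,0,0,1,0,0,0],[0.5,0,0,0.7,0,0,0],[0.5,0,0,0.5,0,0,0],[0.5,0,0,0,0,0,0]]

```text
t: 28.9
ee_pos: [0.6278, 0.0545, 0.0937]
tcp_rot: [-2.094, 2.342, -0.0]
ft_force: [-0.1, -0.7, -0.9]
gripper_width: 0.685
gripper_force: 30.0
```

>>> jog_arm:
  targets:
    - [[0.5,0,0,0.3,0,0,0],[0.5,0,0,0.2,0,0,0],[0.5,0,0,0.1,0,0,0],[0.5,0,0,0.1,0,0,0],[0.5,0,0,0,0,0,0]]

```text
t: 29.4
ee_pos: [0.6276, 0.0542, 0.0866]
tcp_rot: [-2.094, 2.342, 0.0]
ft_force: [-0.2, 0.1, -3.0]
gripper_width: 0.682
gripper_force: 30.0
```

>>> jog_arm:
  targets:
    - [[0.5,0,0,0.1,0,0,0],[0.5,0,0,0,0,0,0]]

```text
t: 29.6
ee_pos: [0.6277, 0.0542, 0.086]
tcp_rot: [-2.094, 2.342, -0.0]
ft_force: [-0.9, -0.3, 1.9]
gripper_width: 0.683
gripper_force: 30.0
```

Touching down; I release and rise.

>>> jog_arm:
  targets:
    - [[0.5,0,0,0.05,0,0,0],[0.75,0,0,0,0,0,0],[0.8,0,0,0,0,0,0],[0.9,0,0,0,0,0,0],[1,0,0,0,0,0,0],[1,0,0,0,0,0,0],[1,0,0,-1,0,0,0],[1,0,0,-3,0,0,0],[1,0,0,-3,0,0,0],[1,0,0,-3,0,0,0],[1,0,0,-3,0,0,0],[1,0,4,0,0,0,0],[1,0,4,0,0,0,0],[1,0,4,0,0,0,0],[1,0,3,0,0,0,0],[1,0,0,0,0,0,0],[1,0,0,0,0,0,0]]

```text
t: 31.3
ee_pos: [0.4786, 0.0712, 0.2165]
tcp_rot: [-2.094, 2.339, -0.001]
ft_force: [0.1, 0.2, 0.5]
gripper_width: 0.999
gripper_force: 0.0
```

```bash
python3 - <<'E'
from h import *
a=read_camera('side')[100:460,220:540]; b=read_camera('top')[110:310,110:540]
cv2.imwrite('pics/f.png',np.hstack([cv2.resize(a,(320,360)),cv2.resize(b,(480,360))]))
E
```

```text
(no output)
```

View pics/f.png

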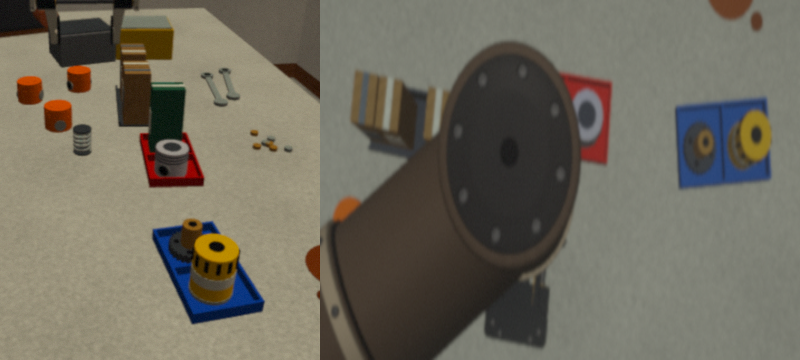

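The final view shows all four parts upright in their own compartments, the browns and spring standing, and the gripper clear.

```bash
python3 -c "
from workcell import *
print(sign_off())"
```

```text
the job is handed in; nothing more can be done
None
```

Both kits are made up and handed in at about 31 s: piston and green carton in the red tray, oil filter and timing gear in the blue, with the brown cartons and valve spring standing in place in the last pictures; the hand-in returned no verdict.

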